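Free the heating pump: turn it just over its hump and set the brake

ROBOT

A 6-joint arm with a two-finger parallel gripper is mounted at the origin on the work surface. World frame = base frame: x ahead of the robot, y to its left, z up, the work surface at z = 0. Lengths are in m, angles in degrees, forces in N, time in s.
With the tool pointing down it reaches from about 0.25 to 0.725 m from the base axis. Payload 9.7 kg.
Tool frame: the origin (TCP) lies midway between the tips of the shut fingers; the grasp point (between the pads) lies 19 mm behind it; z points along the fingers, y is the line along which they close (so a half turn about z gives the same grasp; the last joint's range is limited). The gripper opens to 85 mm and grips with 20 to 120 N. Pads are 22 mm wide; open, the fingers measure 114 mm over their backs; the gripper's body (76 mm by 85 mm) begins 54 mm behind the grasp point. The pads swing forward as they close: fully open they stand 13 mm farther back than shut.
Start: joints at [76.375, 4.979, 10.078, 95.1, 0, 90], TCP at [0.13, 0.535, 0.231] pointing down, gripper open.
Joint ranges: [-179.16, 179.16], [-48.56, 103.87], [-65.8, 70.77], [-126.05, 130.52], [-82.76, 87.17], [-180, 180]. Speed limits (degrees/s): [127.2, 127.2, 147.25, 180, 180, 180].

INTERFACE

Orientations are given as [roll, pitch, yaw] about the fixed x, y, z axes, in that order (R = Rz(yaw) Ry(pitch) Rx(roll)).
In Python, from workcell import bot gives the robot as it stands.
- The arm moves only by the shell command python3 -m crank 'ROWS' [FORCE]. ROWS is JSON, a list of rows, each an object with "gripper": the finger opening in mm, from 0 to 85.4; "travel": the shift along the tool's x, y, z in mm, a list of three; "twist": the turn, a rotation vector about the tool's x, y, z in rad, a list of three. In form: [{"gripper": gripper, "travel": [tx, ty, tz], "twist": [rx, ry, rz]}, ...]. A call has 1 to 12 rows; each row shifts and turns the commanded pose from where the row before left it, along the tool's axes as they then stand; what a row does not reach is not made up. A row lasts 1/8 s, in which the tool goes at most 62.5 mm and 10.7 degrees, less where a joint would pass 70% of its speed; a pose out of reach is approached as far as the arm can. A call is refused whole if a number of a shift passes 62.5 or a number of a turn 0.188, either way. A call with a gripper value outside its range is refused whole. The fingers move at their own pace and stop on an object; FORCE is the grip in N (left out, the last holds). Time passes only in rows, so rows that do not move let the fingers close. It gives the time, the measured TCP pose, the force, the opening and the grip force at its end, in the units of the state.
- bot.get_obs(): the state, without advancing time (a new reading comes with each control period).
- bot.camera(name): name is "scene" or "top"; returns the picture (384x512x3 uint8, red, green, blue); there is no depth.
- bot.calibration(name): a dict with "vfov" (degrees; the focal length in pixels is half the picture's height over the tangent of half this angle, whatever the lens; pixels are square), "cx", "cy" (the principal point, pixels), "camera_from_world" (4x4, takes a point from world to camera coordinates). Camera axes: x right, y down, z forward; pixel columns grow to the right and rows downward; lengths in m; the calibration is good to about 2 mm. A picture is of the moment at which its call begins. calibration takes no time and is no camera call.
- bot.job_done(): hands the job in; it is judged then, once.
The state is a dict: "time": time; "q": joint angles; "qd": joint speeds; "joint_efforts": joint torques, N m; "ee_pos": TCP position; "tcp_rot": TCP orientation; "wrist_force": force on the tool from outside, world axes, zero at the start; "torque": the same for the moment, N m; "opening": finger opening in m; "grasp_force": force on a finger pad.
Only numpy, scipy, OpenCV 4.12 (cv2) and the standard library are available. Lean on these libraries where they do the work, as an engineer would, in place of code of your own. Each camera call takes 0.05 s, during which the arm holds its last target. There are 200 camera calls.

TASK

Take the black upright knob of the red handwheel and turn the wheel slowly anticlockwise (seen from above): you will feel the resistance climb to a peak and then fall away; stop just past that peak, where the wheel stays by itself when you let go. Do it in one go: never let go early so that the wheel springs back, nor let it run on, nor whip it round faster than a third of a turn a second. Then, with the wheel left standing there, throw the yellow-tipped brake lever fully over to its other side and leave the other things alone.

Things in the scene. Friction and masses are not known exactly. Their poses are not given: they have to be found in the camera images.
- board: Plywood board, 300 x 500 x 15 mm, fixed on the worktop; origin: centre of its underside; z up, y along its long side. A blue piston pump is fixed at its middle (top 103 mm above the worktop; flanged pipe stubs along the board's x, up to 91 mm high). The pump's upright shaft, the handwheel's axis, is over the origin.
- wheel: Red handwheel on the pump's shaft, 185 mm across. Origin on its axis, 113 mm above the worktop; rim and hub reach to 131 mm. z up along the axis; its x axis points from the axis to the knob, so its yaw is the knob's direction and grows as it turns anticlockwise seen from above. Never faster than 2.1 rad/s, nor sprung back (over 0.35 rad/s clockwise) once on the hump.
- knob (a point): Centre of the black knob standing upright on the handwheel: 24 mm diameter, 44 mm tall (131 to 175 mm above the worktop), 70 mm from the wheel's axis. The point is 153 mm above the worktop; its axes are the wheel's. The knob spins freely on its pin. Nothing but the knob stands above 131 mm within 130 mm of the wheel's axis.
- shaft (a point): Point on the wheel's axis, 113 mm above the worktop. How turning feels: 0.40 Nm of dry friction (5.7 N at the knob); on top, a loaded mechanism whose resistance grows, peaks at an unknown place 0.4 to 1.4 rad anticlockwise of the start (about 1.1 Nm in all, 15 to 17 N at the knob) and has fallen to friction alone at the dead centre, 0.58 rad past the peak; from there on it pushes the wheel on.
- stem (a joint): Travel in m of a fine screw hidden in the pump, 0.1 mm per rad of wheel turn: 0.15 mm at the dead centre (0.58 rad past the peak). Its reading is noisy by several times that, so do not steer by it. Let go 0.4 to 0.75 rad past the peak, the wheel stays by friction; let go nearer the peak it springs back, further on it runs on to a stop about 1.3 rad past the peak.
- post: Grey brake post, 60 x 45 mm body on a 90 x 70 mm foot, fixed about 185 mm from the wheel's axis, left or right of the pump; it carries the brake lever. Origin: centre of its underside, 15 mm above the worktop, z up. The lever swings from the post's -x side over to its +x side about a pivot along its y axis, 82 mm above the origin.
- brake_tip (a point): Centre of the yellow ball, 26 mm diameter, at the end of the brake lever (10 mm rod), 80 mm from the pivot. At the start it is 38 mm to the post's -x side and 167 mm above the worktop; thrown, 38 mm to the +x side at the same height; 177 mm high at mid-swing.
- brake (a joint): Angle of the brake lever in rad: 0 as found (leaning to the post's -x side), 1.0 fully thrown (leaning to its +x side). It takes about 1 N at the ball and stays where it is left.
- gauge: Brass tee with a round black gauge facing up, 62 mm diameter, 80 mm tall, fixed on the other side of the pump; leave alone.
- mug: Blue mug, 80 mm diameter, 90 mm tall, on the worktop away from the board; origin at the centre of its underside. Leave alone.
- inhibitor: White bottle with a green cap, 66 mm diameter, 140 mm tall; origin at the centre of its underside. Leave alone.
- jar: Clear jar, 70 mm diameter, 80 mm tall; origin at the centre of its underside. Leave alone.
- nut: Brass union ring, 44 mm diameter, 16 mm tall, lying on the board near the pump; origin at the centre of its underside. Leave alone.

How it is judged (in metres and radians):
On the way, in this order (a step that is already met when the one before it is completed fails the run):
1. the handwheel stands just past the resistance peak by itself, let go and at rest (value of joint stem between 0.000125 and 0.000175 m and contact force between anything else and wheel below 0.3 N and angular speed of wheel below 0.05 rad/s), for 0.4 s.
2. the brake lever is thrown fully over (value of joint brake above 0.85 rad), for 0.1 s.
At the end, for the whole second after the job is handed in: The handwheel is at rest just past the resistance peak, within 0.25 rad of the dead centre that follows it (hidden screw between 0.125 and 0.175 mm), and the brake lever is thrown over (more than 0.85 of its 1.0 rad) (value of joint stem between 0.000125 and 0.000175 m and angular speed of wheel below 0.05 rad/s and value of joint brake above 0.85 rad); the robot touches nothing.
It fails at once if the handwheel turns faster than a third of a turn a second (2.1 rad/s) (angular speed of wheel above 2.1 rad/s).
It fails at once if the handwheel, once on the hump, springs back (turns clockwise faster than 0.35 rad/s) (value of joint stem above 7e-05 m and velocity of joint stem below -3.5e-05 m/s).
It fails at once if a bystander (mug, bottle, jar or brass ring) is moved by more than 20 mm (distance of any of mug, inhibitor, jar, nut from where it was at the start of the episode above 0.02 m).
It also fails if it takes over 69 s, if anything falls off the work surface, if the arm or the gripper's body presses on something with over 40 N, if the wrist force passes 120 N, or if a joint passes its speed limit or range.

## Working session

There is one attempt and no reset: what is moved stays moved. The work goes in short steps, Python scripts to look and compute and a shell command to move; the robot and the scene stay as the last step left them, time stands still between calls to the robot, and variables do not carry over. Pictures are saved under pics/ and viewed, at most 10 in all, crops included, and the job is handed in when it is done.

```bash
mkdir -p pics; python3 - <<'E'
from workcell import bot
import cv2,json
o=bot.get_obs();print(o)
for n in("scene","top"):
    im=bot.camera(n);cv2.imwrite(f"pics/{n}0.png",im[:,:,::-1]);c=bot.calibration(n);print(n,c)
E
```

```text
{'time': 0.0, 'q': array([ 7.63764239e+01,  5.01220334e+00,  1.00353545e+01,  9.50982311e+01,
       -1.88823826e-03,  9.00007941e+01]), 'qd': array([0.07733711, 0.05740629, 0.06398315, 0.11719195, 0.0283347 ,
       0.018626  ]), 'joint_efforts': array([-3.61797374e-04, -5.20394039e+01,  4.64797640e+01,  1.65970920e-02,
        1.09491673e-04,  7.88796910e-06]), 'ee_pos': array([0.12950716, 0.53431642, 0.23058053]), 'tcp_rot': array([-1.79924920e+02,  1.88927726e-03,  1.66375632e+02]), 'wrist_force': array([-0.66478583, -0.66086399,  0.19404928]), 'torque': array([-0.00996535,  0.03201453,  0.00108845]), 'grasp_force': 0.0, 'opening': 0.08517910796789084}
scene {'vfov': 49.77304373579996, 'cx': 259.1528773359371, 'cy': 193.11256418540842, 'camera_from_world': array([[ 0.86226812,  0.5063542 ,  0.00995536, -0.45265191],
       [ 0.40473687, -0.67714194, -0.61454606, -0.13820238],
       [-0.30443679,  0.53393277, -0.78881813,  1.69063266],
       [ 0.        ,  0.        ,  0.        ,  1.        ]])}
top {'vfov': 47.355323555690724, 'cx': 264.0751533504576, 'cy': 187.97675032680837, 'camera_from_world': array([[-0.0200644 , -0.99968895, -0.01481274,  0.00422082],
       [-0.98653457,  0.02220137, -0.16203901,  0.51359516],
       [ 0.16231747,  0.01136206, -0.98667317,  1.66068808],
       [ 0.        ,  0.        ,  0.        ,  1.        ]])}
```

View pics/scene0.png

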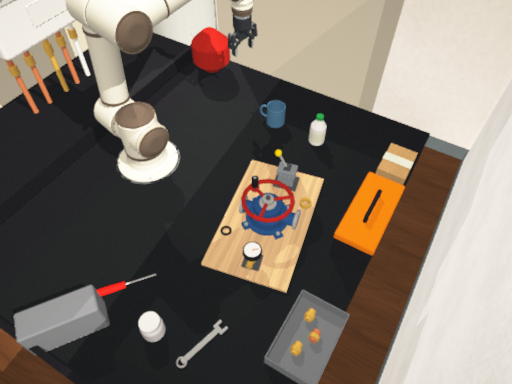

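View pics/top0.png

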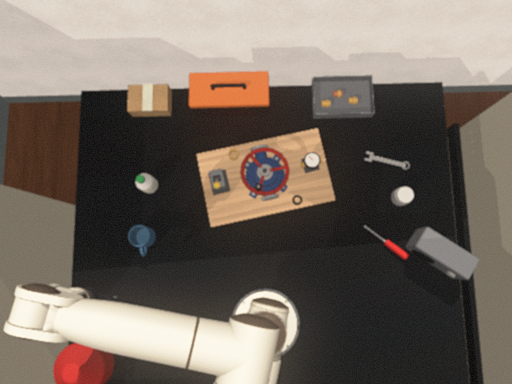

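Scene view: wheel around (268,201), knob at (255,182), yellow ball at (278,153). Top view: wheel (265,171), knob about (258,187), ball (217,185), post (219,180), mug (142,237), bottle (147,183).

```bash
cat > h.py <<'E'
from workcell import bot
import cv2,numpy as np
def ray(n,u,v):
    c=bot.calibration(n);f=192/np.tan(np.radians(c["vfov"]/2));T=c["camera_from_world"]
    d=T[:3,:3].T@np.array([(u-c["cx"])/f,(v-c["cy"])/f,1]);o=-T[:3,:3].T@T[:3,3];return o,d
def plane(n,u,v,z):
    o,d=ray(n,u,v);return o+d*(z-o[2])/d[2]
def proj(n,p):
    c=bot.calibration(n);f=192/np.tan(np.radians(c["vfov"]/2));q=c["camera_from_world"]@np.r_[p,1]
    return np.array([c["cx"]+f*q[0]/q[2],c["cy"]+f*q[1]/q[2]])
def tri(a,b):
    A=[];B=[]
    for n,(u,v) in a,b:
        o,d=ray(n,u,v);d/=np.linalg.norm(d);P=np.eye(3)-np.outer(d,d);A.append(P);B.append(P@o)
    return np.linalg.solve(sum(A),sum(B))
def blob(im,lo,hi,box):
    x0,y0,x1,y1=box;h=cv2.cvtColor(im,cv2.COLOR_RGB2HSV)
    m=np.zeros(h.shape[:2],np.uint8);m[y0:y1,x0:x1]=cv2.inRange(h,lo,hi)[y0:y1,x0:x1]
    k,l,s,c=cv2.connectedComponentsWithStats(m)
    i=1+np.argmax(s[1:,4]);return c[i],s[i],m
E
python3 - <<'E'
from h import *
S=bot.camera("scene");T=bot.camera("top")
for n,im,b in("scene",S,(235,170,310,240)),("top",T,(235,140,295,205)):
    c,s,m=blob(im,(0,150,60),(8,255,255),b)
    ys,xs=np.nonzero(m);P=np.array([plane(n,x,y,.125)[:2] for x,y in zip(xs,ys)],np.float32)
    print(n,"wheel",cv2.minEnclosingCircle(P),s)
y=[blob(S,(22,150,120),(35,255,255),(265,140,292,165)),blob(T,(22,150,100),(35,255,255),(205,172,230,197))]
print("ball",[a[0] for a in y],[a[1][4] for a in y],tri(("scene",y[0][0]),("top",y[1][0])))
for n,a in zip(("scene","top"),y): print(plane(n,*a[0],.167))
k=[blob(S,(0,0,0),(179,255,45),(247,172,263,192)),blob(T,(0,0,0),(179,255,45),(248,178,268,195))]
print("knob",[(a[0],a[1]) for a in k],tri(("scene",k[0][0]),("top",k[1][0])))
for n,a in zip(("scene","top"),k): print(plane(n,*a[0],.153))
for n,p,z in("top",(142,237),.09),("top",(140,180),.14),("top",(198,155),.015),("top",(319,130),.015),("top",(335,201),.015),("top",(211,225),.015): print(p,plane(n,*p,z))
for n,im,b in("s",S,(215,140,335,260)),("t",T,(195,125,325,215)):
    cv2.imwrite(f"pics/c{n}.png",cv2.resize(im[b[1]:b[3],b[0]:b[2],::-1],None,fx=4,fy=4,interpolation=cv2.INTER_CUBIC))
a=cv2.imread("pics/cs.png");b=cv2.imread("pics/ct.png");h=max(len(a),len(b))
c=np.zeros((h,a.shape[1]+b.shape[1],3),np.uint8);c[:len(a),:a.shape[1]]=a;c[:len(b),a.shape[1]:]=b
cv2.imwrite("pics/c.png",cv2.resize(c,None,fx=.8,fy=.8))
E
```

```text
scene wheel ((0.5634752511978149, -0.011628755368292332), 0.09133066236972809) [241 179  54  43 589]
top wheel ((0.5647628307342529, -0.01033785380423069), 0.08935903757810593) [241 148  48  47 445]
ball [array([278.04545455, 152.36363636]), array([216.8, 184.5])] [np.int32(44), np.int32(10)] [0.50813116 0.16115633 0.17083041]
[0.50589681 0.16369842 0.167     ]
[0.509547   0.16221763 0.167     ]
knob [(array([254.26190476, 182.54761905]), array([252, 178,   6,   9,  42], dtype=int32)), (array([258., 189.]), array([258, 189,   1,   1,   1], dtype=int32))] [0.49411356 0.01484565 0.14352933]
[0.49858437 0.00869303 0.153     ]
[0.49202736 0.0141443  0.153     ]
(142, 237) [0.33090033 0.45104184 0.09      ]
(140, 180) [0.53753929 0.44912191 0.14      ]
(198, 155) [0.65792489 0.25580865 0.015     ]
(319, 130) [ 0.74979912 -0.2325163   0.015     ]
(335, 201) [ 0.459985   -0.28349829  0.015     ]
(211, 225) [0.37622315 0.20370611 0.015     ]
```

View pics/c.png

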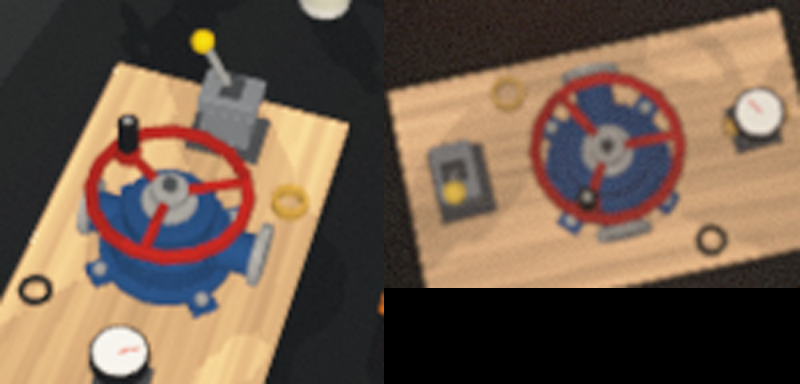

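```bash
python3 - <<'E'
from h import *
for p,z in((216.3,176.6),.1),((216.6,178.7),.1),((220.3,182.8),.02): print(plane("top",*p,z))
for p,z in((215+235/3.2,140+90/3.2),.1),((215+232/3.2,140+130/3.2),.02): print("s",plane("scene",*p,z))
E
python3 -m crank '[{"gripper":85,"travel":[0,0,0],"twist":[0,0,0.167]},{"gripper":85,"travel":[0,0,0],"twist":[0,0,0.167]},{"gripper":85,"travel":[0,0,0],"twist":[0,0,0.167]},{"gripper":85,"travel":[0,0,0],"twist":[0,0,0.167]},{"gripper":85,"travel":[0,0,0],"twist":[0,0,0.167]},{"gripper":85,"travel":[0,0,0],"twist":[0,0,0.167]},{"gripper":85,"travel":[0,0,0],"twist":[0,0,0.167]},{"gripper":85,"travel":[0,0,0],"twist":[0,0,0.167]},{"gripper":85,"travel":[0,0,0],"twist":[0,0,0]}]' 60
```

```text
[0.55160404 0.17214441 0.1       ]
[0.54351175 0.17102971 0.1       ]
[0.54180179 0.16614425 0.02      ]
s [0.54963264 0.17057406 0.1       ]
s [0.54817694 0.17680248 0.02      ]
time: 1.32
ee_pos: [0.1295, 0.5345, 0.2311]
tcp_rot: [-180.0, 0.0, 89.9]
wrist_force: [-0.0, 0.1, -0.4]
opening: 0.0854
grasp_force: 0.0
```

```bash
python3 -m crank '[{"gripper":85,"travel":[-29,20.5,0],"twist":[0,0,0]},{"gripper":85,"travel":[-29,20.5,0],"twist":[0,0,0]},{"gripper":85,"travel":[-29,20.5,0],"twist":[0,0,0]},{"gripper":85,"travel":[-29,20.5,0],"twist":[0,0,0]},{"gripper":85,"travel":[-29,20.5,0],"twist":[0,0,0]},{"gripper":85,"travel":[-29,20.5,0],"twist":[0,0,0]},{"gripper":85,"travel":[-29,20.5,0],"twist":[0,0,0]},{"gripper":85,"travel":[-29,20.5,0],"twist":[0,0,0]},{"gripper":85,"travel":[-29,20.5,0],"twist":[0,0,0]},{"gripper":85,"travel":[-29,20.5,0],"twist":[0,0,0]},{"gripper":85,"travel":[-29,20.5,0],"twist":[0,0,0]},{"gripper":85,"travel":[-29,20.5,0],"twist":[0,0,0]}]' && python3 -m crank '[{"gripper":85,"travel":[-29,20.5,0],"twist":[0,0,0]},{"gripper":85,"travel":[-29,20.5,0],"twist":[0,0,0]},{"gripper":85,"travel":[-29,20.5,0],"twist":[0,0,0]},{"gripper":85,"travel":[-29,20.5,0],"twist":[0,0,0]},{"gripper":85,"travel":[-29,20.5,0],"twist":[0,0,0]},{"gripper":85,"travel":[-29,20.5,0],"twist":[0,0,0]},{"gripper":85,"travel":[0,0,0],"twist":[0,0,0]},{"gripper":85,"travel":[0,0,0],"twist":[0,0,0]}]'
python3 - <<'E'
from h import *
S=bot.camera("scene");print(bot.get_obs()["q"],bot.get_obs()["wrist_force"])
cv2.imwrite("pics/s1.png",cv2.resize(S[120:270,180:340,::-1],None,fx=4,fy=4,interpolation=cv2.INTER_CUBIC))
E
```

```text
time: 2.82
ee_pos: [0.375, 0.1847, 0.2314]
tcp_rot: [180.0, -0.0, 90.1]
wrist_force: [0.7, -0.0, 0.7]
opening: 0.085
grasp_force: 0.0
time: 3.82
ee_pos: [0.4967, 0.0116, 0.2312]
tcp_rot: [-180.0, -0.0, 89.9]
wrist_force: [0.1, 0.9, -0.1]
opening: 0.0849
grasp_force: 0.0
[ 1.36500939e+00 -2.30423516e+00  2.66291730e+00  9.49749341e+01
  1.08718229e-02  9.14191496e+01] [-0.64730187 -0.13682255  1.0071655 ]
```

View pics/s1.png

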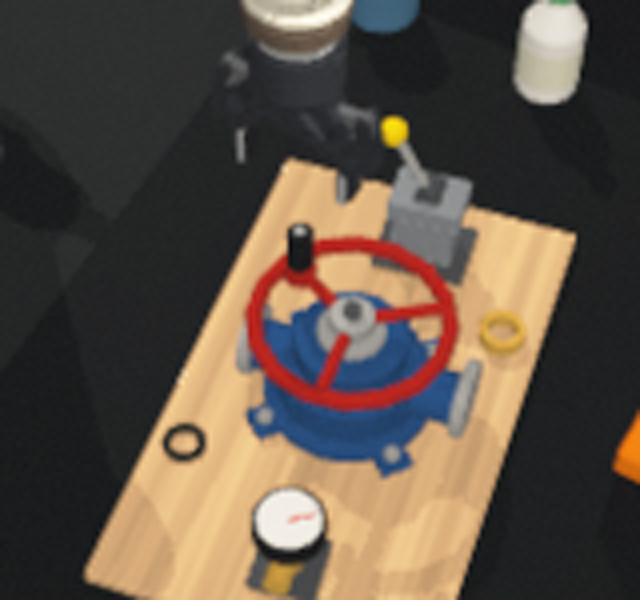

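The crop shows the fingers at (240,145) and (345,185), straddling the knob at (300,245) with the tool still above it. Next I descend and close.

```bash
python3 -m crank '[{"gripper":85,"travel":[0,0,15],"twist":[0,0,0]},{"gripper":85,"travel":[0,0,16],"twist":[0,0,0]},{"gripper":85,"travel":[0,0,16],"twist":[0,0,0]},{"gripper":85,"travel":[0,0,16],"twist":[0,0,0]},{"gripper":60,"travel":[0,0,16],"twist":[0,0,0]},{"gripper":50,"travel":[0,0,14],"twist":[0,0,0]},{"gripper":40,"travel":[0,0,0],"twist":[0,0,0]},{"gripper":34,"travel":[0,0,0],"twist":[0,0,0]}]' 40
python3 -m crank '[{"gripper":28,"travel":[0,0,0],"twist":[0,0,0]},{"gripper":25,"travel":[0,0,0],"twist":[0,0,0]},{"gripper":20,"travel":[0,0,0],"twist":[0,0,0]},{"gripper":20,"travel":[0,0,0],"twist":[0,0,0]}]' 40
```

```text
time: 4.88
ee_pos: [0.4972, 0.0114, 0.1388]
tcp_rot: [180.0, -0.0, 89.8]
wrist_force: [0.6, -0.2, 0.0]
opening: 0.034
grasp_force: 0.0
time: 5.38
ee_pos: [0.4987, 0.0114, 0.1394]
tcp_rot: [179.8, -0.0, 89.8]
wrist_force: [7.4, -0.4, 1.2]
opening: 0.0233
grasp_force: 39.5
```

```bash
cat > arc.py <<'E'
import numpy as np,sys
a,n,d=map(float,sys.argv[1:4])
t=np.radians(a)+d*np.arange(n+1);P=70*np.c_[np.sin(t),np.cos(t)]
print(np.degrees(t[-1]),[list(map(float,x)) for x in np.round(np.diff(P,axis=0),1)])
E
python3 arc.py 161 48 .04
```

```text
271.00789666511804 [[-2.7, -0.9], [-2.7, -0.8], [-2.7, -0.6], [-2.7, -0.5], [-2.8, -0.4], [-2.8, -0.3], [-2.8, -0.2], [-2.8, -0.1], [-2.8, 0.0], [-2.8, 0.1], [-2.8, 0.2], [-2.8, 0.4], [-2.8, 0.5], [-2.7, 0.6], [-2.7, 0.7], [-2.7, 0.8], [-2.7, 0.9], [-2.6, 1.0], [-2.6, 1.1], [-2.5, 1.2], [-2.5, 1.3], [-2.4, 1.4], [-2.4, 1.5], [-2.3, 1.6], [-2.2, 1.7], [-2.2, 1.8], [-2.1, 1.9], [-2.0, 1.9], [-1.9, 2.0], [-1.9, 2.1], [-1.8, 2.2], [-1.7, 2.2], [-1.6, 2.3], [-1.5, 2.4], [-1.4, 2.4], [-1.3, 2.5], [-1.2, 2.5], [-1.1, 2.6], [-1.0, 2.6], [-0.9, 2.7], [-0.8, 2.7], [-0.7, 2.7], [-0.6, 2.7], [-0.5, 2.8], [-0.3, 2.8], [-0.2, 2.8], [-0.1, 2.8], [-0.0, 2.8]]
```

```bash
python3 -m crank '[{"gripper":20,"travel":[0,1.7,0],"twist":[0,0,0]},{"gripper":20,"travel":[-2.7,-0.9,0],"twist":[0,0,0]},{"gripper":20,"travel":[-2.7,-0.8,0],"twist":[0,0,0]},{"gripper":20,"travel":[-2.7,-0.6,0],"twist":[0,0,0]}]' 60
python3 -m crank '[{"gripper":20,"travel":[-2.7,-0.5,0],"twist":[0,0,0]},{"gripper":20,"travel":[-2.8,-0.4,0],"twist":[0,0,0]}]'
```

```text
time: 5.88
ee_pos: [0.497, 0.0052, 0.1394]
tcp_rot: [179.9, -0.2, 89.9]
wrist_force: [2.4, 12.1, 5.1]
opening: 0.0228
grasp_force: 58.9
time: 6.12
ee_pos: [0.4959, -0.0, 0.1394]
tcp_rot: [179.9, -0.3, 89.9]
wrist_force: [0.4, 13.5, 6.0]
opening: 0.0228
grasp_force: 58.9
```

```bash
python3 -m crank '[{"gripper":20,"travel":[-2.8,-0.3,0],"twist":[0,0,0]},{"gripper":20,"travel":[-2.8,-0.2,0],"twist":[0,0,0]}]'
python3 -m crank '[{"gripper":20,"travel":[-2.8,-0.1,0],"twist":[0,0,0]},{"gripper":20,"travel":[-2.8,0,0],"twist":[0,0,0]}]'
python3 -m crank '[{"gripper":20,"travel":[-2.8,0.1,0],"twist":[0,0,0]},{"gripper":20,"travel":[-2.8,0.2,0],"twist":[0,0,0]}]'
```

```text
time: 6.38
ee_pos: [0.4951, -0.0055, 0.1394]
tcp_rot: [179.9, -0.3, 89.9]
wrist_force: [-1.0, 13.8, 6.5]
opening: 0.0229
grasp_force: 59.0
time: 6.62
ee_pos: [0.4948, -0.0109, 0.1394]
tcp_rot: [180.0, -0.3, 89.9]
wrist_force: [-2.5, 15.4, 7.4]
opening: 0.0226
grasp_force: 59.0
time: 6.88
ee_pos: [0.4949, -0.0164, 0.1394]
tcp_rot: [180.0, -0.3, 89.9]
wrist_force: [-3.4, 16.4, 8.3]
opening: 0.0226
grasp_force: 59.0
```

```bash
python3 -m crank '[{"gripper":20,"travel":[-2.8,0.4,0],"twist":[0,0,0]},{"gripper":20,"travel":[-2.8,0.5,0],"twist":[0,0,0]}]'
python3 -m crank '[{"gripper":20,"travel":[-2.7,0.6,0],"twist":[0,0,0]},{"gripper":20,"travel":[-2.7,0.7,0],"twist":[0,0,0]}]'
python3 -m crank '[{"gripper":20,"travel":[-2.7,0.8,0],"twist":[0,0,0]},{"gripper":20,"travel":[-2.7,0.9,0],"twist":[0,0,0]}]'
```

```text
time: 7.12
ee_pos: [0.4955, -0.022, 0.1394]
tcp_rot: [-180.0, -0.3, 89.9]
wrist_force: [-5.4, 16.4, 8.5]
opening: 0.0223
grasp_force: 59.1
time: 7.38
ee_pos: [0.4965, -0.0274, 0.1394]
tcp_rot: [-180.0, -0.3, 89.9]
wrist_force: [-6.8, 15.9, 9.6]
opening: 0.0224
grasp_force: 59.2
time: 7.62
ee_pos: [0.498, -0.033, 0.1393]
tcp_rot: [-179.9, -0.3, 89.9]
wrist_force: [-7.0, 14.9, 10.4]
opening: 0.0226
grasp_force: 59.3
```

```bash
python3 -m crank '[{"gripper":20,"travel":[-2.6,1.0,-0.4],"twist":[0,0,0]},{"gripper":20,"travel":[-2.6,1.1,-0.4],"twist":[0,0,0]}]'
python3 -m crank '[{"gripper":20,"travel":[-2.5,1.2,-0.4],"twist":[0,0,0]},{"gripper":20,"travel":[-2.5,1.3,-0.4],"twist":[0,0,0]}]'
python3 -m crank '[{"gripper":20,"travel":[-2.4,1.4,0],"twist":[0,0,0]},{"gripper":20,"travel":[-2.4,1.5,0],"twist":[0,0,0]}]'
```

```text
time: 7.88
ee_pos: [0.4998, -0.0383, 0.1394]
tcp_rot: [-179.9, -0.3, 89.9]
wrist_force: [-5.5, 13.2, 3.3]
opening: 0.0227
grasp_force: 58.8
time: 8.12
ee_pos: [0.5021, -0.0434, 0.1395]
tcp_rot: [-179.8, -0.3, 89.9]
wrist_force: [-6.7, 12.4, -1.7]
opening: 0.0228
grasp_force: 58.7
time: 8.38
ee_pos: [0.505, -0.0486, 0.1394]
tcp_rot: [-179.8, -0.2, 89.9]
wrist_force: [-6.5, 9.7, 0.4]
opening: 0.0225
grasp_force: 58.9
```

```bash
python3 -m crank '[{"gripper":20,"travel":[-2.3,1.6,0],"twist":[0,0,0]},{"gripper":20,"travel":[-2.2,1.7,0],"twist":[0,0,0]}]'
python3 -m crank '[{"gripper":20,"travel":[-2.2,1.8,0],"twist":[0,0,0]},{"gripper":20,"travel":[-2.1,1.9,0],"twist":[0,0,0]}]'
python3 - <<'E'
import numpy as np
P=np.array([[.4987,.0114],[.497,.0052],[.4959,0],[.4951,-.0055],[.4948,-.0109],[.4949,-.0164],[.4955,-.022],[.4965,-.0274],[.498,-.033],[.4998,-.0383],[.5021,-.0434],[.505,-.0486]])
s=np.linalg.lstsq(np.c_[2*P,np.ones(len(P))],(P**2).sum(1),rcond=None)[0]
print(s[:2],np.sqrt(s[2]+s[0]**2+s[1]**2))
E
```

```text
time: 8.62
ee_pos: [0.5083, -0.0536, 0.1395]
tcp_rot: [-179.8, -0.2, 89.9]
wrist_force: [-5.3, 7.6, -0.4]
opening: 0.0228
grasp_force: 58.9
time: 8.88
ee_pos: [0.5121, -0.0583, 0.1394]
tcp_rot: [-179.8, -0.1, 89.9]
wrist_force: [-4.4, 4.1, 0.2]
opening: 0.0226
grasp_force: 58.9
[ 0.56571238 -0.01203259] 0.07090899171799589
```

```bash
python3 -m crank '[{"gripper":20,"travel":[-2.0,1.9,0],"twist":[0,0,0]},{"gripper":20,"travel":[0,0,0],"twist":[0,0,0]},{"gripper":20,"travel":[0,0,0],"twist":[0,0,0]}]'
```

```text
time: 9.25
ee_pos: [0.5145, -0.0609, 0.1395]
tcp_rot: [-179.9, -0.0, 89.8]
wrist_force: [-4.3, 3.2, -1.8]
opening: 0.0229
grasp_force: 58.9
```

```bash
python3 -m crank '[{"gripper":24,"travel":[0,0,0],"twist":[0,0,0]},{"gripper":28,"travel":[0,0,0],"twist":[0,0,0]},{"gripper":34,"travel":[0,0,0],"twist":[0,0,0]},{"gripper":42,"travel":[0,0,0],"twist":[0,0,0]},{"gripper":50,"travel":[0,0,0],"twist":[0,0,0]},{"gripper":50,"travel":[0,0,0],"twist":[0,0,0]}]' 20
python3 -m crank '[{"gripper":50,"travel":[0,0,-10],"twist":[0,0,0]},{"gripper":50,"travel":[0,0,-20],"twist":[0,0,0]},{"gripper":50,"travel":[0,0,-30],"twist":[0,0,0]},{"gripper":50,"travel":[0,0,-30],"twist":[0,0,0]},{"gripper":20,"travel":[0,0,-10],"twist":[0,0,0]},{"gripper":0,"travel":[0,0,0],"twist":[0,0,0]},{"gripper":0,"travel":[-20,-20,0],"twist":[0,0,0]},{"gripper":0,"travel":[-20,-30,0],"twist":[0,0,0]},{"gripper":0,"travel":[0,-30,0],"twist":[0,0,0]},{"gripper":0,"travel":[0,0,0],"twist":[0,0,0]}]'
python3 - <<'E'
from h import *
S=bot.camera("scene");T=bot.camera("top");d=bot.get_obs();print(d["ee_pos"])
for f in("scene",S),("top",T):pass
a=np.radians(224);p=[.5652+.07*np.cos(a),-.012+.07*np.sin(a),.153];print(proj("scene",p),proj("top",p))
cv2.imwrite("pics/s2.png",cv2.resize(S[120:270,180:340,::-1],None,fx=4,fy=4,interpolation=cv2.INTER_CUBIC))
E
```

```text
time: 10.0
ee_pos: [0.5153, -0.0613, 0.1399]
tcp_rot: [180.0, 0.0, 89.8]
wrist_force: [-0.0, 0.0, 0.2]
opening: 0.0498
grasp_force: 0.0
time: 11.25
ee_pos: [0.4337, -0.1011, 0.2392]
tcp_rot: [-180.0, -0.0, 89.8]
wrist_force: [0.7, -0.6, -0.6]
opening: -0.0001
grasp_force: 0.0
[ 0.43526883 -0.10098168  0.23915484]
[247.79548788 198.26852655] [278.43508099 182.35272157]
```

View pics/s2.png

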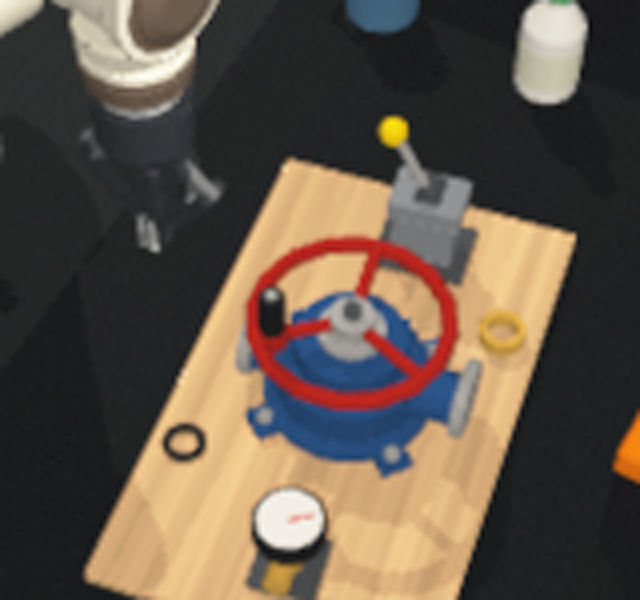

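The knob sits at (248,198) in the full picture, exactly as predicted for 224°, so the wheel stays put by itself. On to the brake.

```bash
python3 -m crank '[{"gripper":0,"travel":[30,0,0],"twist":[0,0,0]},{"gripper":0,"travel":[40,3,0],"twist":[0,0,0]},{"gripper":0,"travel":[40,3,0],"twist":[0,0,0]},{"gripper":0,"travel":[40,3,0],"twist":[0,0,0]},{"gripper":0,"travel":[40,3,0],"twist":[0,0,0]},{"gripper":0,"travel":[40,3,0],"twist":[0,0,0]},{"gripper":0,"travel":[20,0,20],"twist":[0,0,0]},{"gripper":0,"travel":[0,0,30],"twist":[0,0,0]},{"gripper":0,"travel":[0,0,34],"twist":[0,0,0]},{"gripper":0,"travel":[0,0,0],"twist":[0,0,0]},{"gripper":0,"travel":[0,0,0],"twist":[0,0,0]}]' 
python3 -m crank '[{"gripper":0,"travel":[1.7,8,0],"twist":[0,0,0]},{"gripper":0,"travel":[1.7,8,0],"twist":[0,0,0]},{"gripper":0,"travel":[1.7,8,0],"twist":[0,0,0]},{"gripper":0,"travel":[1.7,8,0],"twist":[0,0,0]},{"gripper":0,"travel":[1.7,8,0],"twist":[0,0,0]},{"gripper":0,"travel":[1.7,8,0],"twist":[0,0,0]},{"gripper":0,"travel":[1.7,8,0],"twist":[0,0,0]},{"gripper":0,"travel":[1.7,8,0],"twist":[0,0,0]}]'
python3 - <<'E'
from h import *
S=bot.camera("scene")
cv2.imwrite("pics/s3.png",cv2.resize(S[120:270,180:340,::-1],None,fx=4,fy=4,interpolation=cv2.INTER_CUBIC))
E
```

```text
time: 12.72
ee_pos: [0.4514, 0.1493, 0.1568]
tcp_rot: [180.0, -0.0, 89.8]
wrist_force: [-0.4, 0.5, 0.6]
opening: 0.0001
grasp_force: 0.0
time: 13.72
ee_pos: [0.5155, 0.1625, 0.1559]
tcp_rot: [180.0, -0.0, 89.8]
wrist_force: [-1.0, -0.4, 1.1]
opening: 0.0001
grasp_force: 0.5
```

View pics/s3.png

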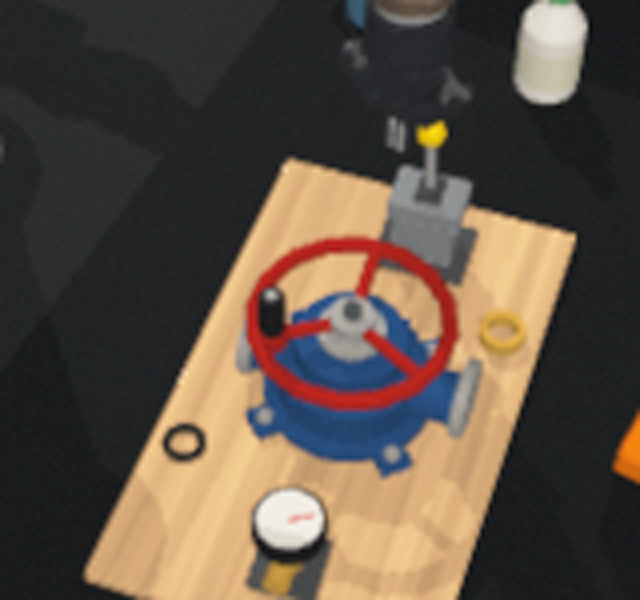

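The fingers, at (397,133) in the crop, are pushing the ball at (432,133), and the lever is upright at mid-swing.

```bash
python3 -m crank '[{"gripper":0,"travel":[1.7,8,0],"twist":[0,0,0]},{"gripper":0,"travel":[1.7,8,0],"twist":[0,0,0]},{"gripper":0,"travel":[1.7,8,0],"twist":[0,0,0]},{"gripper":0,"travel":[1,5,0],"twist":[0,0,0]},{"gripper":0,"travel":[0,0,0],"twist":[0,0,0]}]' 
python3 -m crank '[{"gripper":0,"travel":[0.6,3,0],"twist":[0,0,0]},{"gripper":0,"travel":[0.6,3,0],"twist":[0,0,0]},{"gripper":0,"travel":[0,0,0],"twist":[0,0,0]}]' 
python3 -m crank '[{"gripper":0,"travel":[0.4,2,0],"twist":[0,0,0]},{"gripper":0,"travel":[0.4,2,0],"twist":[0,0,0]},{"gripper":0,"travel":[0,0,0],"twist":[0,0,0]}]'
```

```text
time: 14.4
ee_pos: [0.5443, 0.1684, 0.1557]
tcp_rot: [-180.0, 0.0, 89.8]
wrist_force: [0.0, -0.7, 0.6]
opening: 0.0002
grasp_force: 0.0
time: 14.78
ee_pos: [0.5501, 0.1696, 0.1559]
tcp_rot: [180.0, -0.0, 89.8]
wrist_force: [0.1, -0.1, 0.3]
opening: 0.0001
grasp_force: 0.0
time: 15.15
ee_pos: [0.5541, 0.1704, 0.1558]
tcp_rot: [180.0, 0.0, 89.8]
wrist_force: [-1.1, 0.5, -0.8]
opening: -0.0001
grasp_force: 0.1
```

```bash
python3 -m crank '[{"gripper":0,"travel":[0.4,2,0],"twist":[0,0,0]},{"gripper":0,"travel":[0.4,2,0],"twist":[0,0,0]},{"gripper":0,"travel":[0,0,0],"twist":[0,0,0]}]' 
python3 -m crank '[{"gripper":0,"travel":[0.4,2,0],"twist":[0,0,0]},{"gripper":0,"travel":[0.2,1,0],"twist":[0,0,0]},{"gripper":0,"travel":[0,0,0],"twist":[0,0,0]}]'
python3 - <<'E'
from h import *
S=bot.camera("scene")
print(proj("scene",[.582,.178,.167]),proj("scene",[.545,.17,.177]))
cv2.imwrite("pics/s4.png",cv2.resize(S[120:270,180:340,::-1],None,fx=4,fy=4,interpolation=cv2.INTER_CUBIC))
E
```

```text
time: 15.52
ee_pos: [0.5573, 0.171, 0.1557]
tcp_rot: [-179.9, 0.0, 89.8]
wrist_force: [-4.3, -0.6, 0.4]
opening: -0.0
grasp_force: 2.6
time: 15.9
ee_pos: [0.5582, 0.1711, 0.1556]
tcp_rot: [-179.7, 0.1, 89.8]
wrist_force: [-16.6, -3.8, 4.0]
opening: -0.0001
grasp_force: 8.7
[298.66511811 157.85355401] [288.63403815 153.42832409]
```

View pics/s4.png

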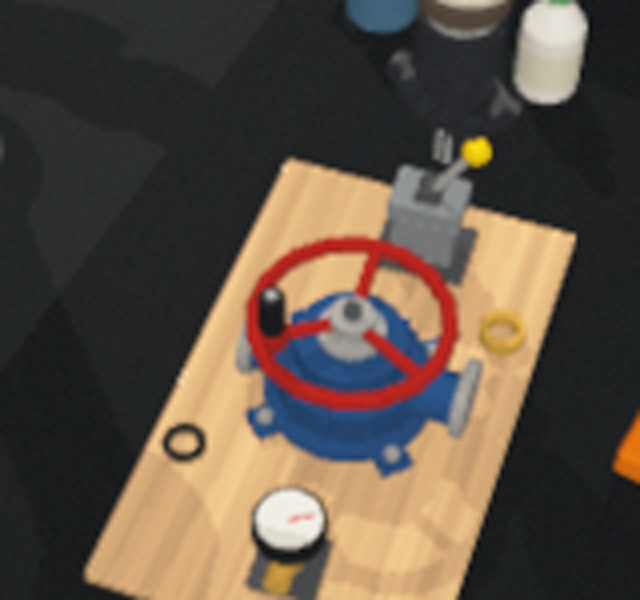

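The ball is at (478,152) in the crop, (299.5,158) in the full picture. That is its predicted thrown position, and the end stop was felt at 17 N. Now I back off and hand in.

```bash
python3 -m crank '[{"gripper":0,"travel":[-1,-6,0],"twist":[0,0,0]},{"gripper":0,"travel":[-2,-12,0],"twist":[0,0,0]},{"gripper":0,"travel":[0,-5,-20],"twist":[0,0,0]},{"gripper":0,"travel":[0,0,-30],"twist":[0,0,0]},{"gripper":0,"travel":[0,0,-30],"twist":[0,0,0]},{"gripper":0,"travel":[0,0,0],"twist":[0,0,0]},{"gripper":0,"travel":[0,0,0],"twist":[0,0,0]}]'
python3 - <<'E'
from h import *
S=bot.camera("scene")
print(blob(S,(22,150,120),(35,255,255),(265,140,310,170))[0],blob(S,(0,0,0),(179,255,45),(241,188,255,206))[:2])
print(bot.job_done())
E
```

```text
time: 16.82
ee_pos: [0.5378, 0.1687, 0.2353]
tcp_rot: [-180.0, 0.0, 89.8]
wrist_force: [-0.8, -0.7, -0.3]
opening: -0.0001
grasp_force: 0.0
[298.54347826 157.15217391] (array([247.15384615, 198.97435897]), array([245, 195,   6,   9,  39], dtype=int32))
the job is handed in; nothing more can be done
None
```

The job is handed in at about 17 s, though no verdict came back: the wheel stands by itself about 0.58 rad past the felt peak, the brake lever is against its far stop, and I touched none of the other things.

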